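Clamp a bisque tile on the carving board

TASK

Lay the bisque tile flat on the sloping carving board with a short edge resting on the wooden lip and a long side right up against the aluminium fence, so that it lies under the raised clamp foot. Then screw the clamp knob down clockwise until it bites on the tile, give it a further eighth of a turn and no more, because bisque is brittle, and let go. Leave the glaze pots, the needle tool and the brush where they are.

Things in the scene. Friction and masses are not known exactly. Their poses are not given: they have to be found in the camera images.
- carving_board: Plywood board fixed on an easel, sloping 30 degrees, facing the robot; 220 mm wide. Frame: x up the slope, y left along the lip, z out of its face; origin on the face where it meets the middle of the wooden lip (16 mm wide, 8 mm proud, full width). The face runs to x = 150 mm. Tile fully home: its origin at x 60, y 25, z 0 mm in this frame, its long axis along x.
- bisque_tile: Loose flat tile of pinkish bisque with a blue painted border, 120 x 50 x 10 mm, 140 g, lying flat on the table at the start. Origin at the centre of its underside, x along its 120 mm length, y across its 50 mm width, z out of its painted face. Its two ends are alike.
- knob_top (a point): Top centre of the black fluted round clamp knob, 36 mm diameter, 28 mm tall. z: screw axis, out of the board, 30 degrees from vertical; x turns with it. Clockwise tightens, sinking 12 mm a turn; 1.7 to 3.0 rad from start to bite. Torque held still: under 0.05 N m free; past 0.12 within some 15 degrees at the bite; 0.2 to 0.3 an eighth turn on. Soft grip, gives up to 8 degrees; stays where left.
- fence_stop (a point): Middle of the fence's stop face, at the board's surface: x 90, y 50 mm of carving_board, same axes. The aluminium fence is 6 mm proud, 12 mm wide and runs from x 55 to 125 mm; nearer the lip that side is open.
- clamp_arm (a point): Centre of the top of the fixed steel clamp boss (radius 13.5 mm) on the screw axis, 57 mm above the board's face; axes as carving_board. Boss and arm (22 mm wide) lie 36 to 57 mm above the face; the arm runs left to a post at y 70 to 84 mm. Between boss and knob are 13 to 15 mm at the start, 10 mm at the bite.
- foot_sole (a point): Centre of the sole of the clamp foot, a cork-faced steel disc, 24 mm diameter, above x 100, y 37 mm of the board. It turns and sinks with the knob and starts 13 to 15.5 mm above the board's face, so the 10 mm tile slides under it. z out of the board.
- clamp_foot (a joint): How far the cork cushion of the foot has been squashed, in m: 0 until the foot bites, then it grows 12 mm per turn of the knob (1.5 mm for an eighth of a turn), up to 3.6 mm; the cork keeps its set if the knob is backed off. Read with noise of some tenths of a mm.
- pot_cobalt: White glaze pot with a blue band, 48 mm diameter, 56 mm tall, standing left of the easel; origin under its centre. Leave alone.
- pot_celadon: White glaze pot with a green band, 48 mm diameter, 66 mm tall, standing left of the easel; origin under its centre. Leave alone.
- tool_needle: Red-handled needle tool, 150 mm long, 9 mm thick, lying on the table right of and behind the easel; origin under its centre. Leave alone.
- brush_liner_b: Black liner brush, 205 mm long, 9 mm thick, lying on the table at the right, behind the tile; origin under its centre. Leave alone.
Not all that is in view belongs to the job. What is meant by the bisque_tile is not green or orange, and is the larger of those in its own colour.

How it is judged (in metres and radians):
On the way, in this order (a step that is already met when the one before it is completed fails the run):
1. the tile lies home on the board, against lip and fence, with the foot still clear of it (x of bisque_tile in the frame of carving_board between 0.0575 and 0.063 m and y of bisque_tile in the frame of carving_board between 0.0222 and 0.0275 m and z of bisque_tile in the frame of carving_board between -0.002 and 0.002 m and angle between the x axis of bisque_tile and the x axis of carving_board, either way round below 0.06 rad and angle between the z axis of bisque_tile and the z axis of carving_board, either way round below 0.06 rad and value of joint clamp_foot below 0.0002 m and contact force between clamp_foot and bisque_tile below 1 N), for 0.2 s.
2. the foot bites on the tile while it lies home (x of bisque_tile in the frame of carving_board between 0.0575 and 0.063 m and y of bisque_tile in the frame of carving_board between 0.0222 and 0.0275 m and z of bisque_tile in the frame of carving_board between -0.002 and 0.002 m and angle between the x axis of bisque_tile and the x axis of carving_board, either way round below 0.06 rad and angle between the z axis of bisque_tile and the z axis of carving_board, either way round below 0.06 rad and value of joint clamp_foot above 0.0002 m), for 0.1 s.
At the end, for the whole second after the job is handed in: The tile lies flat on the board within 2.5 mm of touching the lip and the fence, square to them within 3.4 degrees, at rest, with the foot bearing on it; the knob has been turned 21 to 66 degrees past the bite (foot squashed 0.7 to 2.2 mm) (x of bisque_tile in the frame of carving_board between 0.0575 and 0.063 m and y of bisque_tile in the frame of carving_board between 0.0222 and 0.0275 m and z of bisque_tile in the frame of carving_board between -0.002 and 0.002 m and angle between the x axis of bisque_tile and the x axis of carving_board, either way round below 0.06 rad and angle between the z axis of bisque_tile and the z axis of carving_board, either way round below 0.06 rad and value of joint clamp_foot between 0.0007 and 0.0022 m and contact force between clamp_foot and bisque_tile above 2 N and linear speed of bisque_tile below 0.01 m/s).
It fails at once if the knob is overtightened: more than 66 degrees past the bite (foot squashed over 2.2 mm) (value of joint clamp_foot above 0.0022 m).
It fails at once if a glaze pot is moved more than 25 mm (distance of any of pot_cobalt, pot_celadon from where it was at the start of the episode above 0.025 m).
It fails at once if the needle tool or the brush is moved more than 25 mm (distance of any of tool_needle, brush_liner_b from where it was at the start of the episode above 0.025 m).
It also fails if it takes over 64 s, if anything falls off the work surface, if the arm or the gripper's body presses on something with over 40 N, if the wrist force passes 120 N, or if a joint passes its speed limit or range.

ROBOT

A 6-joint arm with a two-finger parallel gripper is mounted at the origin on a cart in front of the work surface, level with it; the furniture and walls round the work are solid. World frame = base frame: x ahead of the robot, y to its left, z up, the work surface at z = 0. Lengths are in mm, angles in rad, forces in N, time in s.
With the tool pointing down it reaches from about 300 to 875 mm from the base axis. Payload 6.4 kg.
Tool frame: the origin (TCP) lies between the finger pads; the fingertips stand 25 mm ahead of it and the grasp point (between the pads) lies 6 mm ahead of it; z points along the fingers, y is the line along which they close (so a half turn about z gives the same grasp; the last joint's range is limited). The gripper opens to 85 mm and grips with 20 to 120 N. Pads are 22 mm wide; open, the fingers measure 114 mm over their backs; the gripper's body (76 mm by 85 mm) begins 54 mm behind the grasp point. The pads swing forward as they close: fully open they stand 13 mm farther back than shut.
Start: joints at [-1.418, 0.181, 1.607, -0, 1.354, -0.206], TCP at [201.928, -538.392, 221.088] pointing down, gripper open.
Joint ranges: [-2.99, 2.99], [-0.89, 2.07], [0.3, 2.58], [-1.14, 4.28], [0, 2.63], [-3.12, 3.12]. Speed limits (rad/s): [2.57, 2.57, 3.01, 3.14, 3.14, 3.14].

INTERFACE

Orientations are given as a unit quaternion [w, x, y, z].
In Python, from cell import telemetry, eyes, manip gives the robot as it stands. The module is installed in compiled form; this text tells all that it offers.
- The arm moves only by the tool arm_command, never from a script. Its argument "moves" is a list that holds one entry, the list of rows, each a list of 6 numbers: the shift along the tool's x, y, z in mm, then the turn, a rotation vector about the tool's x, y, z in degrees. A call has 1 to 20 rows; each row is the pose to reach, as a shift and turn from the pose commanded when the call began, along the tool's axes at that moment; what a row does not reach only later rows make up. A row lasts 1/12 s, in which the tool goes at most 41.7 mm and 7.16 degrees, less where a joint would pass 70% of its speed; a pose out of reach is approached as far as the arm can. A call with a gripper value outside its range is refused whole. "claw" is the gripper's target within -1 to 1 (fully open at 1, half-way at 0, shut at -1), set as the call begins (left out, the last holds). The fingers move at their own pace and stop on an object; "newtons" is the grip in N (left out, the last holds). Time passes only in rows, so rows that repeat a pose let the fingers close. It gives the time, the measured TCP pose, the force, the opening and the grip force at its end, in the units of the state.
- telemetry.observe(): the state, without advancing time (a new reading comes with each control period).
- eyes.grab_frame(name): name is "scene" or "side" or "wrist"; returns the picture (400x640x3 uint8, red, green, blue); there is no depth.
- eyes.get_calibration(name): a dict with "K" (3x3 intrinsics, pixels), "xyz" and "rotation" of the camera in the world. Camera axes: x right, y down, z forward; pixel columns grow to the right and rows downward; lengths in mm; the calibration is good to about 2 mm. A picture is of the moment at which its call begins: read the wrist's pose just before it. get_calibration takes no time and is no camera call; for the wrist camera it gives the pose at the moment of the call.
- manip.close_job(): hands the job in; it is judged then, once.
The state is a dict: "time": time; "joint_positions": joint angles; "qvel": joint speeds; "joint_torque": joint torques, N m; "eef_pos": TCP position; "eef_rot": TCP orientation; "force": force on the tool from outside, world axes, zero at the start; "moment": the same for the moment, N m; "width": opening from 0.0 (shut) to 1.0 (fully open); "grasp_force": force on a finger pad.
Only numpy, scipy, OpenCV 4.12 (cv2) and the standard library are available. Lean on these libraries where they do the work, as an engineer would, in place of code of your own. Each camera call takes 0.05 s, during which the arm holds its last target. There are 200 camera calls.

## Working session

There is one attempt and no reset: what is moved stays moved. The work goes in short steps, Python scripts to look and compute and a tool call to move; the robot and the scene stay as the last step left them, time stands still between calls to the robot, and variables do not carry over. Pictures are saved under pics/ and viewed, at most 10 in all, crops included, and the job is handed in when it is done.

Besides the shell and the picture viewer there is one more tool, called after "Request:" as a command line: name --argument value ..., lists and objects as JSON in quotes. arm_command: Moves the arm, as the interface text tells. Its arguments: {"type":"object","properties":{"moves":{"type":"array"},"claw":{"type":"number"},"newtons":{"type":"number"}},"required":["moves"]}

```bash
mkdir -p pics
python3 - <<'E'
from cell import telemetry, eyes
import cv2,numpy as np
print(telemetry.observe())
for n in("scene","side"):
    cv2.imwrite(f"pics/{n}0.png",eyes.grab_frame(n)[:,:,::-1]); print(n,eyes.get_calibration(n))
E
```

```text
{'time': 0.0, 'joint_positions': array([-1.41829137e+00,  1.81519441e-01,  1.60799105e+00, -2.18059261e-05,
        1.35378728e+00, -2.06268086e-01]), 'qvel': array([-1.60881846e-03, -3.53218368e-04,  4.17427764e-05, -6.11611564e-04,
       -5.04096579e-04, -6.27093828e-04]), 'joint_torque': array([-1.21645164e-03, -4.44870079e+01, -3.51343346e+01, -2.99280682e-04,
        9.00823390e-03, -4.67820598e-05]), 'eef_pos': array([ 201.83770882, -537.81646414,  220.20450154]), 'eef_rot': array([-8.52534237e-04,  9.83952560e-01,  1.78428228e-01,  1.22738895e-05]), 'force': array([ 0.42318607,  0.29511473, -0.30911082]), 'moment': array([-0.0192352 , -0.01041878, -0.0221919 ]), 'grasp_force': 0.0, 'width': 1.002388120032395}
scene {'K': array([[468.52199097,   0.        , 310.51423088],
       [  0.        , 468.52199097, 194.6835081 ],
       [  0.        ,   0.        ,   1.        ]]), 'xyz': array([-424.0479495 , -771.86131038, 1035.00656308]), 'rotation': array([-0.38655067,  0.79276268, -0.42108305,  0.21164825])}
side {'K': array([[435.89326   ,   0.        , 317.31390976],
       [  0.        , 435.89326   , 198.56462572],
       [  0.        ,   0.        ,   1.        ]]), 'xyz': array([   -6.20552886, -1003.20632685,   899.86717145]), 'rotation': array([-0.43427306,  0.8521395 , -0.26537998,  0.12181396])}
```

View pics/scene0.png

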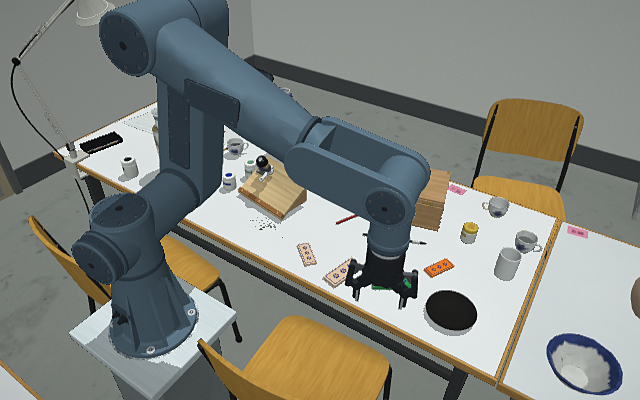

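View pics/side0.png

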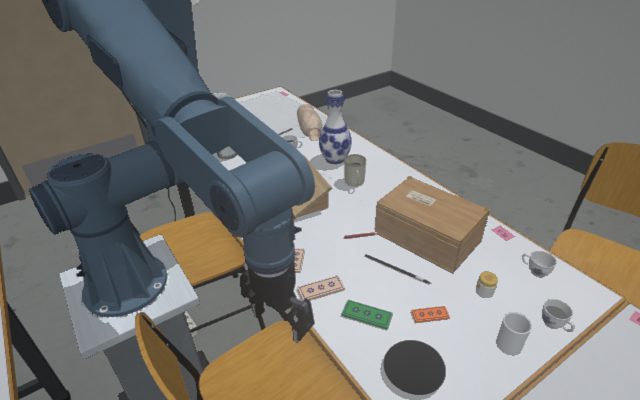

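Scene: two pinkish tiles at (306,254) and (338,272); the easel is at (273,193) with its black knob at (263,161). Side: the second pink tile is fully visible at (320,289). I'll work out rough positions next.

```bash
cat > h.py <<'E'
import numpy as np,cv2
from scipy.spatial.transform import Rotation as R
from cell import telemetry, eyes, manip
def rot(q): return R.from_quat(np.roll(np.asarray(q),-1))
def ray(c,px):
    d=np.linalg.inv(c["K"])@np.array([px[0],px[1],1.]); return np.array(c["xyz"]),rot(c["rotation"]).apply(d)
def onz(c,px,z=0):
    o,d=ray(c,px); return o+d*(z-o[2])/d[2]
def plane(c,px,p,n):
    o,d=ray(c,px); return o+d*(np.dot(p-o,n)/np.dot(d,n))
def tri(vs):  # [(c,px),...]
    A=np.zeros((3,3));b=np.zeros(3)
    for c,px in vs:
        o,d=ray(c,px);d=d/np.linalg.norm(d);M=np.eye(3)-np.outer(d,d);A+=M;b+=M@o
    return np.linalg.solve(A,b)
def proj(c,P):
    q=rot(c["rotation"]).inv().apply(np.asarray(P)-c["xyz"]); q=q@c["K"].T; return q[...,:2]/q[...,2:]
def state():
    s=telemetry.observe(); return s,rot(s["eef_rot"])
E
python3 - <<'E'
from h import *
np.set_printoptions(precision=1,suppress=True)
cs,cd,cw=[eyes.get_calibration(n) for n in("scene","side","wrist")]
for p in[(306,254),(338,272),(380,285)]: print("scene",p,onz(cs,p,10))
for p in[(297,260),(320,289),(367,314)]: print("side",p,onz(cd,p,10))
for p,z in[((240,193),10),((284,216),10),((304,196),50),((263,161),160)]: print(p,onz(cs,p,z))
s,r=state()
print(cw, r.as_matrix(), rot(cw["rotation"]).as_matrix(), r.inv().apply(cw["xyz"]-s["eef_pos"]))
# pink mask in both
for n,c in(("scene",cs),("side",cd)):
    im=cv2.imread(f"pics/{n}0.png"); h=cv2.cvtColor(im,cv2.COLOR_BGR2HSV)
    m=((h[...,0]<15)&(h[...,1]>25)&(h[...,1]<90)&(h[...,2]>150)).astype(np.uint8)
    k=cv2.findContours(m,0,2)[0]
    for q in k:
        if cv2.contourArea(q)>60:
            w=np.array([onz(c,p[0],10)[:2] for p in q],np.float32); print(n,q.mean((0,1)),cv2.minAreaRect(w))
E
```

```text
scene (306, 254) [ 428.3 -197.6   10. ]
scene (338, 272) [ 419.9 -317.5   10. ]
scene (380, 285) [ 444.8 -443.1   10. ]
side (297, 260) [ 436.  -204.1   10. ]
side (320, 289) [ 428.4 -333.6   10. ]
side (367, 314) [ 478.8 -470.5   10. ]
(240, 193) [549.  170.4  10. ]
(284, 216) [535.5 -35.   10. ]
(304, 196) [622.  -57.5  50. ]
(263, 161) [585.2  84.5 160. ]
{'K': array([[283.3,   0. , 320.4],
       [  0. , 283.3, 200.4],
       [  0. ,   0. ,   1. ]]), 'xyz': array([ 273.6, -512. ,  372.3]), 'rotation': array([ 0.1,  0.8, -0.6, -0.1])} [[ 0.9  0.4 -0. ]
 [ 0.4 -0.9  0. ]
 [ 0.  -0.  -1. ]] [[ 0.4 -0.9 -0.3]
 [-0.9 -0.3 -0.1]
 [-0.   0.3 -1. ]] [  76.3    0.7 -152. ]
side [318.4 288. ] ((432.8188171386719, -329.5751037597656), (49.12410354614258, 120.0824203491211), 75.6454849243164)
side [298.5 258.2] ((444.3033447265625, -205.1714324951172), (95.5822982788086, 26.80355453491211), 58.42854309082031)
```

Request:
arm_command --moves '[[[34,-20,0,0,0,5],[68,-40,0,0,0,10],[102,-61,0,0,0,15],[136,-81,0,0,0,20],[170,-102,0,0,0,25],[204,-122,0,0,0,30],[238,-143,0,0,0,35],[272,-163,0,0,0,35],[272,-163,0,0,0,35],[272,-163,0,0,0,35]]]' --claw 1 --newtons 60

```text
time: 0.93
eef_pos: [400.3, -288.4, 220.8]
eef_rot: [-0.0, 0.992, -0.123, -0.0]
force: [0.8, -1.4, 0.1]
width: 1.002
grasp_force: 0.0
```

Run:
```python
from h import *
np.set_printoptions(precision=1,suppress=True)
cs=eyes.get_calibration("side")
c=eyes.get_calibration("wrist"); im=eyes.grab_frame("wrist")[:,:,::-1].copy()
cv2.imwrite("pics/w1.png",im)
sc=eyes.grab_frame("side")[:,:,::-1]; cv2.imwrite("pics/side1.png",sc)
h=cv2.cvtColor(im,cv2.COLOR_BGR2HSV)
m=((h[...,0]<15)&(h[...,1]>25)&(h[...,1]<90)&(h[...,2]>150)).astype(np.uint8)
for q in cv2.findContours(m,0,2)[0]:
    if cv2.contourArea(q)>200:
        w=np.array([onz(c,p[0],10)[:2] for p in q],np.float32); print(q.mean((0,1)),cv2.minAreaRect(w))
s,r=state();print(s["eef_pos"],r.as_matrix(),s["time"])
```

```text
[ 399.1 -290.5  220.9] [[ 1.  -0.2 -0. ]
 [-0.2 -1.  -0. ]
 [-0.   0.  -1. ]] 1.0333
```

View pics/w1.png

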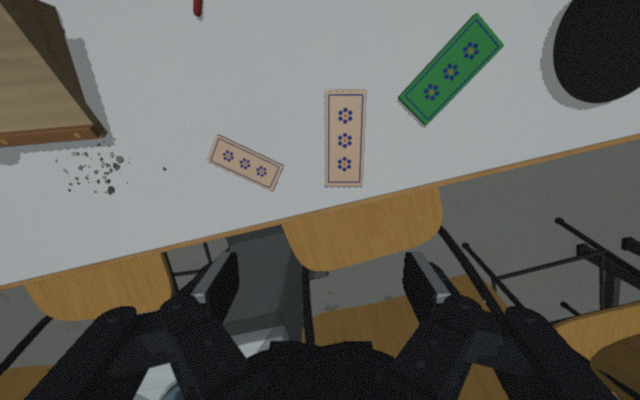

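Wrist view: the big pink tile is at (345,138) and almost upright in the picture. The small one, at (245,162), is a decoy. The board's lip corner is at about (100,135).

Run:
```python
from h import *
np.set_printoptions(precision=2,suppress=True)
c=eyes.get_calibration("wrist"); im=cv2.imread("pics/w1.png")
h=cv2.cvtColor(im,cv2.COLOR_BGR2HSV)
print(h[95,345],h[180,330],h[60,300],h[150,290],h[138,327:335,1])
m=(h[...,1]>35).astype(np.uint8); m[:, :200]=0; m[195:]=0; m[:,380:]=0; m[:60]=0
for q in cv2.findContours(m,0,2)[0]:
    if cv2.contourArea(q)>500:
        w=np.array([onz(c,p[0],8)[:2] for p in q],np.float32); print(q.mean((0,1)),cv2.minAreaRect(w))
s,r=state();print(s["eef_pos"],r.as_matrix()[:,0])
```

```text
[130  27 115] [ 13  59 146] [ 96   8 168] [ 94  11 167] [50 33 27 55 62 59 62 60]
[245.67 163.04] ((435.20025634765625, -199.72036743164062), (91.51249694824219, 38.30693435668945), 49.65372085571289)
[356.35 139.47] ((431.8256530761719, -331.13134765625), (48.99604034423828, 117.9966812133789), 75.90350341796875)
[ 399.07 -290.54  220.89] [ 0.97 -0.25 -0.  ]
```

Request:
arm_command --moves '[[[12,31,30,0,0,0],[12,31,70,0,0,0],[12,31,108,0,0,0],[12,31,140,0,0,0],[12,31,165,0,0,0],[12,31,179,0,0,0],[12,31,179,0,0,0],[12,31,179,0,0,0],[12,31,179,0,0,0]]]' --claw 0.45 --newtons 60

```text
time: 1.78
eef_pos: [403.3, -324.9, 43.2]
eef_rot: [0.001, 0.992, -0.126, 0.001]
force: [-0.0, 0.2, 1.2]
width: 0.727
grasp_force: 0.0
```

Run:
```python
from h import *
c=eyes.get_calibration("wrist"); im=eyes.grab_frame("wrist")[:,:,::-1].copy()
s,r=state();print(s["eef_pos"],s["force"],s["width"])
# projected points: tip candidates along tool z at y=+-31
for z in(12,18,25):print(z,proj(c,s["eef_pos"]+r.apply([[0,31,z],[0,-31,z]])))
cv2.imwrite("pics/w2.png",im)
```

```text
[ 403.66018189 -324.99416753   43.61569669] [ 0.12214463 -0.26641918 -0.08197435] 0.7246234804571645
12 [[367.91382836 237.84615118]
 [269.76029332 237.78655581]]
18 [[366.45456036 233.90555476]
 [271.34061452 233.84935471]]
25 [[364.86235038 229.60596281]
 [273.06495121 229.55335443]]
```

View pics/w2.png

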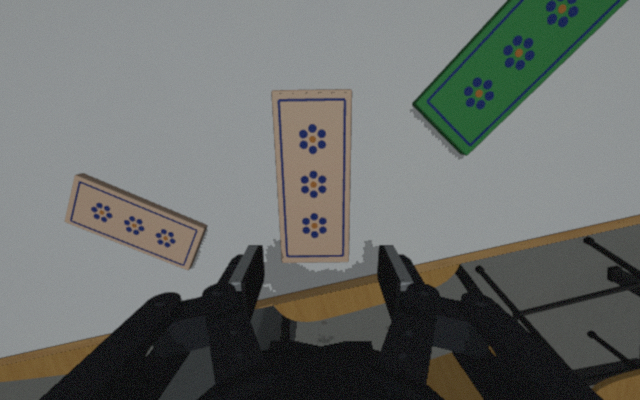

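Request:
arm_command --moves '[[[0,0,6,0,0,0],[0,0,12,0,0,0],[0,0,14,0,0,0],[0,0,14,0,0,0],[0,0,14,0,0,0]]]'

```text
time: 2.25
eef_pos: [403.2, -323.0, 27.9]
eef_rot: [-0.0, 0.992, -0.126, -0.0]
force: [-0.3, -0.4, 0.3]
width: 0.726
grasp_force: 0.0
```

Request:
arm_command --moves '[[[0,0,1,0,0,0],[0,0,2,0,0,0],[0,0,3,0,0,0],[0,0,3,0,0,0],[0,0,3,0,0,0]]]'

```text
time: 2.67
eef_pos: [403.2, -323.2, 25.0]
eef_rot: [-0.0, 0.992, -0.126, -0.0]
force: [-0.8, 1.6, -0.5]
width: 0.724
grasp_force: 0.0
```

Request:
arm_command --moves '[[[0,0,1,0,0,0],[0,0,2,0,0,0],[0,0,3,0,0,0],[0,0,3,0,0,0],[0,0,3,0,0,0]]]'

```text
time: 3.08
eef_pos: [403.2, -323.2, 22.0]
eef_rot: [-0.0, 0.992, -0.126, -0.0]
force: [0.4, -0.4, 0.1]
width: 0.728
grasp_force: 0.0
```

Request:
arm_command --moves '[[[0,0,1,0,0,0],[0,0,2,0,0,0],[0,0,2,0,0,0],[0,0,2,0,0,0]]]'

```text
time: 3.42
eef_pos: [403.2, -323.2, 20.0]
eef_rot: [-0.0, 0.992, -0.126, -0.0]
force: [0.1, 0.7, -1.0]
width: 0.724
grasp_force: 0.0
```

Request:
arm_command --moves '[[[0,0,1,0,0,0],[0,0,2,0,0,0],[0,0,2,0,0,0],[0,0,2,0,0,0]]]'

```text
time: 3.75
eef_pos: [403.2, -323.2, 18.0]
eef_rot: [-0.0, 0.992, -0.126, -0.0]
force: [-0.4, 0.2, 0.1]
width: 0.722
grasp_force: 0.0
```

Request:
arm_command --moves '[[[0,0,-2,0,0,0],[0,0,-2,0,0,0],[0,0,-2,0,0,0],[0,0,-2,0,0,0],[0,0,-2,0,0,0],[0,0,-2,0,0,0],[0,0,-2,0,0,0],[0,0,-2,0,0,0]]]' --claw -0.2 --newtons 60

```text
time: 4.42
eef_pos: [403.3, -323.2, 20.1]
eef_rot: [-0.0, 0.992, -0.126, -0.0]
force: [-0.7, -0.9, -0.2]
width: 0.401
grasp_force: 0.0
```

Run:
```python
from h import *
im=eyes.grab_frame("wrist")[:,:,::-1].copy()
cv2.imwrite("pics/w3.png",im)
im=eyes.grab_frame("side")[:,:,::-1].copy()
cv2.imwrite("pics/side3.png",im)
```

```text
(no output)
```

View pics/w3.png

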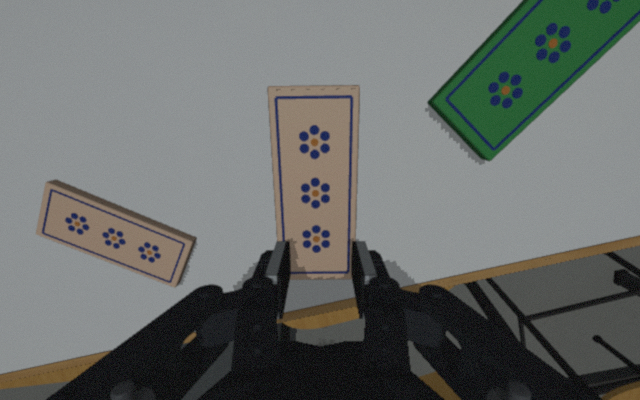

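Wrist: the tile is still lying at (315,180) with its near end at row 278. The fingers, with tips at (280,245) and (360,245), passed above it or missed. I'll compare this with the projections.

```bash
python3 - <<'E'
from h import *
np.set_printoptions(precision=1,suppress=True)
c=eyes.get_calibration("wrist"); s,r=state(); print(s["eef_pos"],s["time"],s["width"],s["grasp_force"])
u=np.array([.97,-.244,0]);v=np.array([.244,.97,0]);t=np.array([432,-331,10.])
print("tile",proj(c,[t+a*60*u+b*25*v for a in(1,-1) for b in(1,-1)]))
for x in(-11,11):
  for z in(0,10,20,25): print(x,z,proj(c,s["eef_pos"]+r.apply([[x,17,z],[x,-17,z]])).ravel())
print(r.inv().apply(c["xyz"]-s["eef_pos"]), (r.inv()*rot(c["rotation"])).as_matrix())
im=cv2.imread("pics/w3.png")
h=cv2.cvtColor(im,cv2.COLOR_BGR2HSV)
m=(h[...,1]>35).astype(np.uint8); m[:, :230]=0; m[235:]=0; m[:,380:]=0; m[:60]=0
for q in cv2.findContours(m,0,2)[0]:
    if cv2.contourArea(q)>2000: print(q.min((0,1)),q.max((0,1)),[onz(c,p,10) for p in ((268,87),(358,87),(352,278))])
E
python3 - <<'E'
import cv2
a=cv2.imread("pics/side3.png")[150:350,200:420]
b=cv2.imread("pics/w3.png")[200:340,220:420]
cv2.imwrite("pics/m3.png",cv2.vconcat([cv2.resize(a,(660,600-280)),cv2.resize(b,(660,280))]))
E
```

```text
[ 403.3 -323.3   20.1] 4.5167 0.39903960695891205 0.0
tile [[271.6  85.7]
 [365.7  85.2]
 [282.  281.4]
 [357.9 281.1]]
-11 0 [346.9 263.2 290.7 263.2]
-11 10 [345.5 255.2 292.3 255.2]
-11 20 [344.3 248.  293.7 247.9]
-11 25 [343.7 244.6 294.3 244.6]
11 0 [348.  229.7 289.5 229.6]
11 10 [346.5 223.2 291.2 223.1]
11 20 [345.1 217.4 292.7 217.3]
11 25 [344.5 214.7 293.4 214.6]
[  76.9    1.  -152. ] [[ 0.  -1.  -0.3]
 [ 1.   0.  -0. ]
 [ 0.  -0.3  1. ]]
[268  85] [359 234] [array([ 496.2, -319.3,   10. ]), array([ 484.2, -365.7,   10. ]), array([ 371. , -337.4,   10. ])]
```

View pics/m3.png

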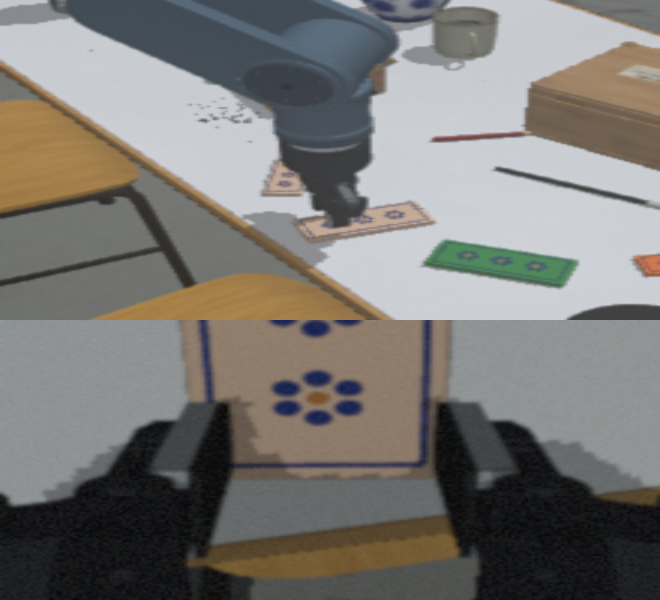

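The fingertips are still above the tile face. I'll reopen and go lower with force checks.

Request:
arm_command --moves '[[[0,0,0,0,0,0],[0,0,0,0,0,0],[0,0,0,0,0,0],[0,0,0,0,0,0],[0,0,1,0,0,0],[0,0,2,0,0,0],[0,0,3,0,0,0],[0,0,4,0,0,0],[0,0,4,0,0,0]]]' --claw 0.45

```text
time: 5.27
eef_pos: [403.1, -323.1, 15.8]
eef_rot: [-0.0, 0.992, -0.126, -0.0]
force: [0.1, -0.0, 0.3]
width: 0.725
grasp_force: 0.0
```

Request:
arm_command --moves '[[[0,0,1,0,0,0],[0,0,2,0,0,0],[0,0,2,0,0,0],[0,0,2,0,0,0]]]'

```text
time: 5.6
eef_pos: [403.2, -323.2, 14.0]
eef_rot: [-0.0, 0.992, -0.126, -0.0]
force: [-0.2, -0.2, -0.1]
width: 0.724
grasp_force: 0.0
```

Request:
arm_command --moves '[[[0,0,1,0,0,0],[0,0,2,0,0,0],[0,0,2,0,0,0],[0,0,2,0,0,0]]]'

```text
time: 5.93
eef_pos: [403.2, -323.2, 12.0]
eef_rot: [-0.0, 0.992, -0.126, -0.0]
force: [0.1, -0.7, 0.4]
width: 0.727
grasp_force: 0.0
```

Request:
arm_command --moves '[[[0,0,1,0,0,0],[0,0,2,0,0,0],[0,0,2,0,0,0],[0,0,2,0,0,0]]]'

```text
time: 6.27
eef_pos: [403.2, -323.2, 10.0]
eef_rot: [-0.0, 0.992, -0.126, -0.0]
force: [-0.8, -0.3, -0.1]
width: 0.724
grasp_force: 0.0
```

Request:
arm_command --moves '[[[0,0,1,0,0,0],[0,0,2,0,0,0],[0,0,2,0,0,0],[0,0,2,0,0,0]]]'

```text
time: 6.6
eef_pos: [403.2, -323.2, 8.0]
eef_rot: [-0.0, 0.992, -0.126, -0.0]
force: [0.2, 0.8, 0.1]
width: 0.727
grasp_force: 0.0
```

Request:
arm_command --moves '[[[0,0,1,0,0,0],[0,0,2,0,0,0],[0,0,2,0,0,0],[0,0,2,0,0,0]]]'

```text
time: 6.93
eef_pos: [403.2, -323.2, 6.0]
eef_rot: [-0.0, 0.992, -0.126, -0.0]
force: [0.3, 0.0, -0.7]
width: 0.723
grasp_force: 0.0
```

Request:
arm_command --moves '[[[0,0,1,0,0,0],[0,0,2,0,0,0],[0,0,2,0,0,0],[0,0,2,0,0,0]]]'

```text
time: 7.27
eef_pos: [403.2, -323.2, 4.0]
eef_rot: [-0.0, 0.992, -0.126, -0.0]
force: [-0.4, 0.0, -0.1]
width: 0.725
grasp_force: 0.0
```

Request:
arm_command --moves '[[[0,0,1,0,0,0],[0,0,2,0,0,0],[0,0,2,0,0,0],[0,0,2,0,0,0]]]'

```text
time: 7.6
eef_pos: [403.2, -323.2, 2.0]
eef_rot: [-0.0, 0.992, -0.126, -0.0]
force: [-0.5, 0.4, -0.1]
width: 0.723
grasp_force: 0.0
```

Request:
arm_command --moves '[[[0,0,1,0,0,0],[0,0,2,0,0,0],[0,0,3,0,0,0],[0,0,4,0,0,0],[0,0,4,0,0,0]]]'

```text
time: 8.02
eef_pos: [403.1, -323.1, -2.2]
eef_rot: [-0.0, 0.992, -0.126, -0.0]
force: [0.4, -0.8, 0.2]
width: 0.728
grasp_force: 0.0
```

Request:
arm_command --moves '[[[0,0,1,0,0,0],[0,0,2,0,0,0],[0,0,3,0,0,0],[0,0,3,0,0,0]]]'

```text
time: 8.35
eef_pos: [403.1, -323.1, -5.1]
eef_rot: [-0.0, 0.992, -0.126, -0.0]
force: [-0.2, -0.2, -0.2]
width: 0.722
grasp_force: 0.0
```

Run:
```python
from h import *
im=eyes.grab_frame("wrist")[:,:,::-1].copy()
cv2.imwrite("pics/w4.png",im[60:360,170:470])
s,r=state(); print(s["eef_pos"],s["force"])
```

```text
[ 403.18160378 -323.14160284   -5.08221837] [-0.16518167  0.09041771  0.10112719]
```

View pics/w4.png

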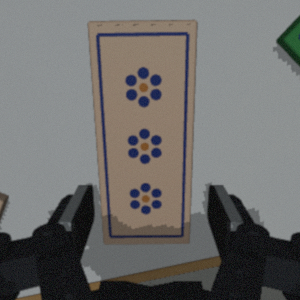

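Wrist crop: fingers straddle the tile evenly, with tips at (90,190) and (212,190) in the crop. They are still about 13 mm above the tile face, so the reported TCP z doesn't match the actual fingertips. I'll keep going down with force checks.

Request:
arm_command --moves '[[[0,0,1,0,0,0],[0,0,2,0,0,0],[0,0,3,0,0,0],[0,0,4,0,0,0],[0,0,4,0,0,0]]]'

```text
time: 8.82
eef_pos: [403.1, -323.1, -9.1]
eef_rot: [-0.0, 0.992, -0.126, -0.0]
force: [0.1, 0.2, -0.2]
width: 0.73
grasp_force: 0.0
```

Request:
arm_command --moves '[[[0,0,1,0,0,0],[0,0,2,0,0,0],[0,0,3,0,0,0],[0,0,3,0,0,0]]]'

```text
time: 9.15
eef_pos: [403.2, -323.2, -12.1]
eef_rot: [-0.0, 0.992, -0.126, -0.0]
force: [0.4, -0.3, 0.3]
width: 0.722
grasp_force: 0.0
```

Request:
arm_command --moves '[[[0,0,1,0,0,0],[0,0,2,0,0,0],[0,0,2,0,0,0]]]'

```text
time: 9.4
eef_pos: [403.1, -323.1, -14.1]
eef_rot: [-0.0, 0.992, -0.126, -0.0]
force: [-0.7, 0.1, -0.3]
width: 0.727
grasp_force: 0.0
```

Request:
arm_command --moves '[[[0,0,1,0,0,0],[0,0,2,0,0,0],[0,0,2,0,0,0]]]'

```text
time: 9.65
eef_pos: [403.3, -323.4, -15.7]
eef_rot: [0.0, 0.992, -0.126, 0.0]
force: [-1.1, 1.8, 3.5]
width: 0.727
grasp_force: 1.8
```

Contact with the table at a reported z of -15.7. That puts the fingertips 15.7 mm behind the reported TCP, an offset in the tool frame that the camera view confirms. I'll lift 3 mm and grip.

Request:
arm_command --moves '[[[0,0,-3,0,0,0],[0,0,-3,0,0,0],[0,0,-3,0,0,0],[0,0,-3,0,0,0],[0,0,-3,0,0,0],[0,0,-3,0,0,0],[0,0,-3,0,0,0]]]' --claw -0.2 --newtons 60

```text
time: 10.23
eef_pos: [403.4, -323.5, -12.3]
eef_rot: [0.0, 0.992, -0.126, 0.0]
force: [-2.5, 1.4, 7.9]
width: 0.564
grasp_force: 62.1
```

Request:
arm_command --moves '[[[0,0,-10,0,0,0],[0,0,-30,0,0,0],[0,0,-60,0,0,0],[0,0,-95,0,0,0],[0,0,-130,0,0,0],[0,0,-160,0,0,0],[0,0,-160,0,0,0],[0,0,-160,0,0,0]]]'

```text
time: 10.9
eef_pos: [404.1, -324.4, 149.4]
eef_rot: [0.002, 0.992, -0.126, 0.002]
force: [0.4, 0.6, -2.0]
width: 0.565
grasp_force: 62.0
```

```bash
cat >> h.py <<'E'
def board(o,psi):  # psi deg yaw of up-slope horizontal dir
    a=np.radians(psi);f=np.array([np.cos(a),np.sin(a),0]);y=np.array([-np.sin(a),np.cos(a),0]);z=np.array([0,0,1.])
    bx=f*np.cos(np.pi/6)+z*.5; return np.array(o,float),np.c_[bx,y,np.cross(bx,y)]
def toolR(B,spin=0): # tool x=board x, tool z=-board z
    return R.from_matrix(np.c_[B[:,0],-B[:,1],-B[:,2]])*R.from_euler('z',spin,degrees=True)
def delta(p,Rt):
    s,r=state(); return r.inv().apply(p-s["eef_pos"]), (r.inv()*Rt).as_rotvec(degrees=True)
E
python3 - <<'E'
from h import *
np.set_printoptions(precision=1,suppress=True)
o,B=board((542,68,15),-4)
s,r=state(); print(s["eef_pos"],s["width"],s["grasp_force"],s["joint_positions"])
print(delta(o+B@[0,-90,180],toolR(B)), o+B@[0,-90,180])
E
```

```text
[ 404.1 -324.4  149.4] 0.5654901263583154 61.95540904998779 [-0.9  0.1  1.8 -0.   1.2  0.9]
(array([ -36.4, -309.5,  -22.5]), array([  2.9,  29.7, -10.1])) [445.9 -15.5 170.9]
```

Request:
arm_command --moves '[[[-4,-30,-2,0.3,3,-1],[-7,-60,-5,0.6,6,-2],[-11,-92,-7,0.9,9,-3],[-15,-124,-9,1.2,12,-4],[-19,-156,-11,1.5,15,-5],[-22,-188,-14,1.8,18,-6],[-26,-220,-16,2.1,21,-7],[-30,-250,-18,2.4,24,-8],[-33,-280,-20,2.7,27,-9],[-36,-300,-22,2.8,29,-10],[-36,-309,-22,2.9,29.7,-10],[-36,-309,-22,2.9,29.7,-10],[-36,-309,-22,2.9,29.7,-10]]]'

```text
time: 11.98
eef_pos: [444.4, -14.2, 167.5]
eef_rot: [0.007, 0.966, -0.035, 0.256]
force: [0.4, -0.3, -1.0]
width: 0.566
grasp_force: 62.1
```

Run:
```python
from h import *
np.set_printoptions(precision=4,suppress=True)
c=eyes.get_calibration("wrist"); im=eyes.grab_frame("wrist")[:,:,::-1].copy()
cv2.imwrite("pics/w5.png",im); np.save("c5.npy",c,allow_pickle=True)
cv2.imwrite("pics/side5.png",eyes.grab_frame("side")[:,:,::-1])
s,r=state(); print(s["eef_pos"],s["joint_positions"],s["time"])
```

```text
[445.1638 -15.5057 168.4224] [-0.4472 -0.4794  2.3809  0.268   0.7714  1.0495] 12.0833
```

View pics/w5.png

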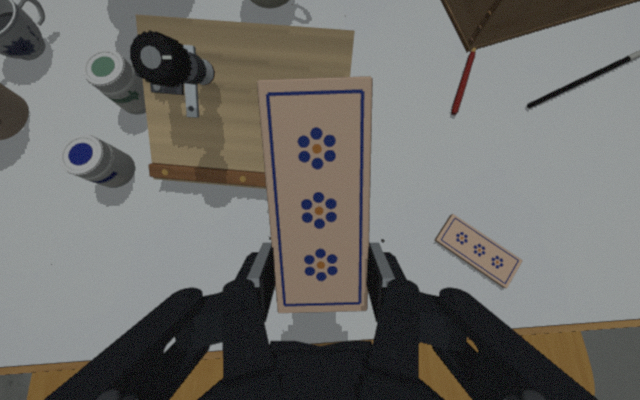

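Wrist: the tile is held well. The board's top corners are near (137,17) and (354,33). The lip's left end is at (150,164)–(150,178), the fence at (190,85), and the knob top at (152,55). I'll enlarge this for corner picking.

Run:
```python
import cv2
im=cv2.imread("pics/w5.png")[0:195,120:380]
cv2.imwrite("pics/w5z.png",cv2.resize(im,None,fx=3,fy=3,interpolation=cv2.INTER_CUBIC)*1)
```

```text
(no output)
```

View pics/w5z.png

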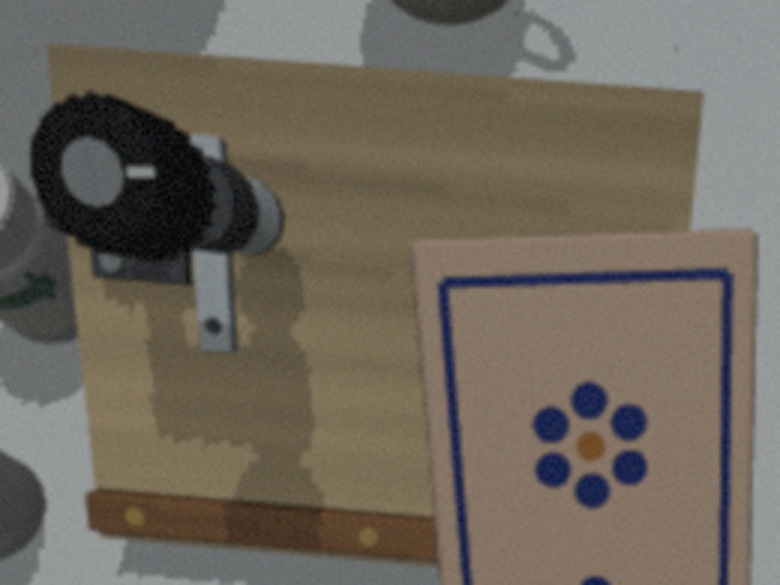

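Zoomed corners: board top-left (49,45) and top-right (703,93); lip top edge (92,490)→(433,517), its left outer corner (90,530); fence lower end (203,352)–(236,350), upper end (192,136); knob top (92,172). Now I'll fit the board's origin and yaw.

Run:
```python
from h import *
from scipy.optimize import least_squares
np.set_printoptions(precision=2,suppress=True)
c=np.load("c5.npy",allow_pickle=True).item()
P=np.array([[150,110,0],[150,-110,0],[0,110,8],[-16,110,8],[55,62,6],[125,62,6],[55,50,6],[100,37,99]],float)
Z=np.array([[49,45],[703,93],[92,490],[90,530],[203,352],[192,136],[236,350],[92,172]],float)
px=(Z+.5)/3-.5+[120,0]
def f(p):
    o,B=board(p[:3],p[3]); return (proj(c,o+P@B.T)-px).ravel()
s=least_squares(f,[542,68,15,-4],loss='soft_l1'); print(s.x); print(f(s.x).reshape(-1,2))
# cross-check side view: project knob and corners
o,B=board(s.x[:3],s.x[3]); np.save("b.npy",s.x)
# 6dof check
ok,rv,tv=cv2.solvePnP(P[[0,1,2,3,4,5,7]],px[[0,1,2,3,4,5,7]],c["K"],None)
Rw=rot(c["rotation"]); Bm=(Rw*R.from_rotvec(rv.ravel())).as_matrix(); print("pnp",Rw.apply(tv.ravel())+c["xyz"]); print(Bm);print(B)
# tile in hand: corners of top face in tool frame
st,r=state()
q=np.array([(259,81),(372,77),(278,312),(367,309)],float)
for p in q:
    w=plane(c,p,st["eef_pos"]+r.apply([0,0,-22]),r.apply([0,0,1])); print(r.inv().apply(w-st["eef_pos"]))
```

```text
[545.66  66.09  23.13  -9.19]
[[ 0.67 -0.06]
 [ 0.15 -0.27]
 [-2.   -0.12]
 [ 0.21  0.14]
 [-0.26 -0.7 ]
 [-1.42 -0.52]
 [-0.41  0.85]
 [ 2.67  0.58]]
pnp [544.95  66.14  23.87]
[[ 0.86  0.17 -0.49]
 [-0.14  0.99  0.1 ]
 [ 0.5  -0.01  0.87]]
[[ 0.85  0.16 -0.49]
 [-0.14  0.99  0.08]
 [ 0.5   0.    0.87]]
[ 87.27 -26.5  -22.  ]
[ 88.91  21.36 -22.  ]
[-30.26 -23.54 -22.  ]
[-28.12  25.28 -22.  ]
```

```bash
cat >> h.py <<'E'
BP=np.array([545.4,66.1,23.4,-9.3]); T=np.array([30,-.9,-11])
O,BB=board(BP[:3],BP[3])
def tilepos():
    s,r=state(); return s,BB.T@(s["eef_pos"]+r.apply(T)-O),(toolR(BB).inv()*r).as_rotvec(degrees=True)
E
python3 - <<'E'
from h import *
np.set_printoptions(precision=1,suppress=True)
Rt=toolR(BB,1.7); p=O+BB@[66,-12,25]-Rt.apply(T)
s,t,rv=tilepos(); print(t,rv,s["force"],s["moment"]); print(delta(p,Rt),p)
E
```

```text
[ 28.2 -94.1 179.4] [ 2.8 -0.3 -4.3] [ 0.3 -0.3 -0.4] [ 0.   0.4 -0. ]
(array([ 44.6, -74.1, 158.1]), array([-2.8,  0.4,  6. ])) [567.3  50.3  53.5]
```

Request:
arm_command --moves '[[[10,-25,15,-0.9,0.1,2],[20,-50,35,-1.9,0.3,4],[32,-68,60,-2.8,0.4,6],[40,-74,90,-2.8,0.4,6],[44.6,-74,118,-2.8,0.4,6],[44.6,-74,140,-2.8,0.4,6],[44.6,-74,153,-2.8,0.4,6],[44.6,-74,158,-2.8,0.4,6],[44.6,-74,158,-2.8,0.4,6],[44.6,-74,158,-2.8,0.4,6],[44.6,-74,158,-2.8,0.4,6]]]'

```text
time: 13.0
eef_pos: [568.1, 50.2, 55.4]
eef_rot: [0.018, 0.961, -0.093, 0.26]
force: [-0.2, 0.4, -1.3]
width: 0.562
grasp_force: 62.2
```

Run:
```python
from h import *
np.set_printoptions(precision=1,suppress=True)
s,t,rv=tilepos(); print(t,rv,s["force"],s["moment"],s["joint_positions"])
c=eyes.get_calibration("wrist"); im=eyes.grab_frame("wrist")[:,:,::-1].copy(); cv2.imwrite("pics/w6.png",im)
h=cv2.cvtColor(im,cv2.COLOR_BGR2HSV)
# tile top-face points: projected expected corners vs. pink mask
r=rot(s["eef_rot"])
print(proj(c,s["eef_pos"]+r.apply(T+np.array([[a*60,b*25,-10] for a in(1,-1) for b in(1,-1)]))))
print(proj(c,O+np.array([[55,50,6],[125,50,6],[100,37,99],[0,-110,8],[150,-110,0]])@BB.T))
```

```text
[ 67.6 -12.   26.3] [-0.1  0.2  1.7] [-0.2  0.4 -1.3] [0.  0.4 0. ] [-0.1  0.2  2.1 -0.1  0.3  1.7]
[[374.6  77.6]
 [257.6  77.6]
 [362.1 312.1]
 [272.  312. ]]
[[216.1 215.9]
 [197.9  93.2]
 [111.  175.4]
 [470.3 289.1]
 [499.2  33.4]]
```

View pics/w6.png

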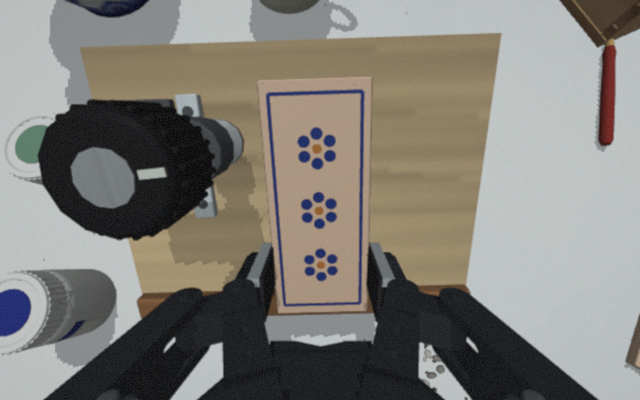

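Wrist (last view): the tile hangs squarely over the board, right of the clamp. The fence end at about (215,216) and the board corner at (499,33) agree with the projections. I'll lower it with force checks.

Request:
arm_command --moves '[[[0,0,6,0,0,0],[0,0,12,0,0,0],[0,0,17,0,0,0],[0,0,20,0,0,0],[0,0,22,0,0,0],[0,0,22,0,0,0]]]'

```text
time: 13.55
eef_pos: [578.5, 48.9, 34.7]
eef_rot: [0.018, 0.961, -0.092, 0.259]
force: [0.4, 0.4, -0.9]
width: 0.564
grasp_force: 62.2
```

Request:
arm_command --moves '[[[0,0,1,0,0,0],[0,0,2,0,0,0],[0,0,2,0,0,0],[0,0,2,0,0,0]]]'

```text
time: 13.88
eef_pos: [579.7, 48.8, 33.7]
eef_rot: [0.018, 0.961, -0.092, 0.26]
force: [0.7, 0.2, -0.5]
width: 0.563
grasp_force: 62.2
```

Request:
arm_command --moves '[[[0,0,1,0,0,0],[0,0,1,0,0,0],[0,0,1,0,0,0]]]'

```text
time: 14.13
eef_pos: [579.9, 48.8, 33.5]
eef_rot: [0.018, 0.961, -0.092, 0.26]
force: [-10.9, 0.5, 11.8]
width: 0.563
grasp_force: 64.0
```

Request:
arm_command --moves '[[[0,0,-1,0,0,0],[0,0,-1,0,0,0],[0,0,-1,0,0,0]]]'

```text
time: 14.38
eef_pos: [579.8, 48.8, 33.8]
eef_rot: [0.018, 0.961, -0.092, 0.26]
force: [0.3, -0.5, -0.8]
width: 0.568
grasp_force: 62.2
```

Run:
```python
from h import *
np.set_printoptions(precision=2,suppress=True)
s,t,rv=tilepos(); print(t,rv,BB.T@s["force"],BB.T@s["moment"])
```

```text
[ 67.01 -11.52   1.76] [-0.03  0.17  1.65] [-0.06 -0.4  -0.88] [ 0.01  0.36 -0.03]
```

Request:
arm_command --moves '[[[0,-4,0,0,0,0],[0,-9,0,0,0,0],[-0.5,-15,0,0,0,0],[-0.5,-21,0,0,0,0],[-1,-26,0,0,0,0],[-1,-30,0,0,0,0],[-1,-33,0,0,0,0],[-1,-33,0,0,0,0],[-1,-33,0,0,0,0]]]'

```text
time: 15.13
eef_pos: [585.0, 81.5, 33.6]
eef_rot: [0.018, 0.961, -0.092, 0.259]
force: [-0.6, -0.0, -0.6]
width: 0.561
grasp_force: 62.2
```

Request:
arm_command --moves '[[[0,-1,0,0,0,0],[0,-1.5,0,0,0,0],[0,-1.5,0,0,0,0]]]'

```text
time: 15.38
eef_pos: [585.3, 82.7, 33.7]
eef_rot: [0.018, 0.961, -0.092, 0.26]
force: [-0.3, 0.2, -1.0]
width: 0.568
grasp_force: 62.2
```

Request:
arm_command --moves '[[[0,-1,0,0,0,0],[0,-1,0,0,0,0],[0,-1,0,0,0,0]]]'

```text
time: 15.63
eef_pos: [585.5, 83.8, 33.7]
eef_rot: [0.018, 0.961, -0.092, 0.26]
force: [-0.3, 0.4, -1.4]
width: 0.568
grasp_force: 62.2
```

Request:
arm_command --moves '[[[0,-1,0,0,0,0],[0,-1,0,0,0,0],[0,-1,0,0,0,0]]]'

```text
time: 15.88
eef_pos: [585.6, 84.8, 33.7]
eef_rot: [0.018, 0.961, -0.092, 0.26]
force: [-0.5, -0.2, -1.3]
width: 0.563
grasp_force: 62.2
```

Request:
arm_command --moves '[[[0,-1,0,0,0,0],[0,-1,0,0,0,0],[0,-1,0,0,0,0]]]'

```text
time: 16.13
eef_pos: [585.8, 85.8, 33.7]
eef_rot: [0.018, 0.961, -0.092, 0.259]
force: [0.1, -0.6, -1.6]
width: 0.568
grasp_force: 62.2
```

Run:
```python
from h import *
np.set_printoptions(precision=2,suppress=True)
s,t,rv=tilepos(); print(t,rv,BB.T@s["force"],BB.T@s["moment"])
```

```text
[66.88 25.98  1.65] [-0.03  0.15  1.66] [-0.64 -0.55 -1.45] [-0.02  0.4   0.01]
```

Request:
arm_command --moves '[[[0,-1,0,0,0,0],[0,-1,0,0,0,0],[0,-1,0,0,0,0]]]'

```text
time: 16.38
eef_pos: [585.8, 85.9, 33.6]
eef_rot: [0.018, 0.961, -0.093, 0.259]
force: [-1.8, -5.8, 1.2]
width: 0.562
grasp_force: 62.3
```

Request:
arm_command --moves '[[[0,-1,0,0,0,0],[0,-1,0,0,0,0],[0,-1,0,0,0,0]]]'

```text
time: 16.63
eef_pos: [585.8, 86.1, 33.6]
eef_rot: [0.018, 0.961, -0.093, 0.259]
force: [-3.5, -10.8, 2.1]
width: 0.565
grasp_force: 62.4
```

Request:
arm_command --moves '[[[0,-1,0,0,0,0],[0,-1,0,0,0,0],[0,-1,0,0,0,0]]]'

```text
time: 16.88
eef_pos: [585.7, 86.2, 33.5]
eef_rot: [0.019, 0.961, -0.094, 0.258]
force: [-4.1, -15.3, 4.4]
width: 0.566
grasp_force: 62.6
```

Request:
arm_command --moves '[[[-1,1.5,0,0,0,0],[-2,1.5,0,0,0,0],[-3.5,1.5,0,0,0,0],[-4.5,1.5,0,0,0,0],[-4.5,1.5,0,0,0,0]]]'

```text
time: 17.3
eef_pos: [584.6, 86.4, 33.2]
eef_rot: [0.018, 0.961, -0.093, 0.261]
force: [2.7, -11.3, 0.7]
width: 0.564
grasp_force: 62.1
```

Request:
arm_command --moves '[[[-1,0,0,0,0,0],[-1,0,0,0,0,0],[-1,0,0,0,0,0]]]'

```text
time: 17.55
eef_pos: [584.0, 86.5, 32.9]
eef_rot: [0.018, 0.96, -0.094, 0.262]
force: [3.6, -12.6, 1.3]
width: 0.567
grasp_force: 62.1
```

Request:
arm_command --moves '[[[-1,0,0,0,0,0],[-1,0,0,0,0,0],[-1,0,0,0,0,0]]]'

```text
time: 17.8
eef_pos: [583.3, 86.6, 32.6]
eef_rot: [0.018, 0.96, -0.094, 0.262]
force: [3.9, -13.1, 1.4]
width: 0.564
grasp_force: 62.1
```

Run:
```python
from h import *
np.set_printoptions(precision=2,suppress=True)
s,t,rv=tilepos(); print(t,rv,BB.T@s["force"],BB.T@s["moment"])
```

```text
[64.08 26.37  2.11] [-0.08  0.43  1.81] [  5.87 -12.28  -1.73] [-1.99 -0.74 -0.58]
```

Request:
arm_command --moves '[[[0,1,0,0,0,0],[0,2,0,0,0,0],[0,2,0,0,0,0]]]'

```text
time: 18.05
eef_pos: [579.9, 86.4, 30.3]
eef_rot: [0.018, 0.961, -0.092, 0.259]
force: [-0.6, 0.3, -1.0]
width: 0.562
grasp_force: 62.5
```

Request:
arm_command --moves '[[[-1,0,0,0,0,0],[-1,0,0,0,0,0],[-1,0,0,0,0,0]]]'

```text
time: 18.3
eef_pos: [579.7, 86.7, 30.2]
eef_rot: [0.018, 0.961, -0.092, 0.26]
force: [2.2, -1.5, -0.7]
width: 0.567
grasp_force: 62.4
```

Run:
```python
from h import *
np.set_printoptions(precision=2,suppress=True)
s,t,rv=tilepos(); print(t,rv,BB.T@s["force"],BB.T@s["moment"])
```

```text
[59.86 25.97  1.75] [-0.01  0.2   1.64] [ 1.75 -1.11 -1.81] [-0.18  0.07 -0.04]
```

Request:
arm_command --moves '[[[-1,0,0,0,0,0],[-1,0,0,0,0,0],[-1,0,0,0,0,0]]]'

```text
time: 18.55
eef_pos: [579.6, 86.7, 30.3]
eef_rot: [0.017, 0.961, -0.092, 0.261]
force: [5.1, -2.2, 0.7]
width: 0.564
grasp_force: 62.3
```

Request:
arm_command --moves '[[[-1,0,0,0,0,0],[-1,0,0,0,0,0],[-1,0,0,0,0,0]]]'

```text
time: 18.8
eef_pos: [579.6, 86.8, 30.4]
eef_rot: [0.017, 0.961, -0.092, 0.261]
force: [6.1, -3.2, 1.0]
width: 0.564
grasp_force: 62.3
```

Run:
```python
from h import *
np.set_printoptions(precision=2,suppress=True)
s,t,rv=tilepos(); print(t,rv,BB.T@s["force"],BB.T@s["moment"])
```

```text
[59.78 25.96  2.03] [0.01 0.38 1.66] [ 6.19 -2.17 -2.43] [-0.38 -0.83  0.  ]
```

Request:
arm_command --moves '[[[1,0,0.5,0,0,0],[1,0,1,0,0,0],[1,0,1,0,0,0]]]'

```text
time: 19.05
eef_pos: [579.9, 86.7, 30.0]
eef_rot: [0.018, 0.961, -0.092, 0.261]
force: [-3.4, -2.6, 13.3]
width: 0.568
grasp_force: 64.0
```

Request:
arm_command --moves '[[[0,0,0,0,0,0],[0,0,-1,0,0,0],[0,0,-2,0,0,0],[0,0,-2,0,0,0],[0,0,-2,0,0,0],[0,0,-2,0,0,0]]]' --claw 0.35

```text
time: 19.55
eef_pos: [577.7, 86.9, 30.0]
eef_rot: [0.018, 0.961, -0.092, 0.259]
force: [-0.2, -0.9, -0.3]
width: 0.672
grasp_force: 0.0
```

Run:
```python
from h import *
np.set_printoptions(precision=2,suppress=True)
s,t,rv=tilepos(); print(t,rv,BB.T@s["force"],BB.T@s["moment"],s["width"],s["grasp_force"])
c=eyes.get_calibration("wrist"); im=eyes.grab_frame("wrist")[:,:,::-1].copy(); cv2.imwrite("pics/w7.png",im)
q=lambda P:proj(c,O+np.asarray(P,float)@BB.T)
print(q([[120,0,10],[0,0,10],[0,50,10],[0,-110,8],[150,-110,0],[150,0,0],[55,50,6],[125,50,6]]))
h=cv2.cvtColor(im,cv2.COLOR_BGR2HSV)
for p in [(60,-30,0),(60,10,10),(110,5,10)]:
    u,v=q([p])[0].astype(int); print(p,u,v,h[v,u])
# blue border: mask
m=((h[...,0]>105)&(h[...,0]<130)&(h[...,1]>110)).astype(np.uint8)
ys,xs=np.nonzero(m); pts=np.array([BB.T@(plane(c,(x,y),O+BB[:,2]*10,BB[:,2])-O) for x,y in zip(xs,ys)])
k=(abs(pts[:,0]-60)<70)&(abs(pts[:,1]-25)<40); pts=pts[k]; print(len(pts),pts.min(0),pts.max(0))
# right border line fit: for bins of x, min y
for a in range(5,120,12):
    b=pts[(pts[:,0]>a)&(pts[:,0]<a+12)]
    if len(b): print(a,b[:,1].min(),b[:,1].max())
```

```text
[57.99 25.74  2.53] [-0.03  0.12  1.65] [-0.15 -0.96 -0.22] [-0.02  0.22 -0.03] 0.6723671370606678 0.0
[[371.5   71.46]
 [366.07 304.97]
 [276.96 307.1 ]
 [560.96 297.98]
 [624.22  -9.05]
 [369.31  -0.54]
 [270.17 212.54]
 [257.28  63.9 ]]
(60, -30, 0) 422 195 [ 19  79 194]
(60, 10, 10) 348 203 [ 15  62 209]
(110, 5, 10) 359 96 [ 14  54 199]
1037 [ -5.71 -11.89  10.  ] [114.49  60.14  10.  ]
5 -11.885511832222765 46.15556699338822
17 -5.785959365885194 60.13781961133381
29 3.7890467842359974 46.19865859317463
41 3.9417719395310304 58.074134683697956
53 4.101821371202959 31.80920471406367
65 3.8132472831491775 23.902544117357067
77 3.9400873175828837 20.04167770633476
89 3.7871034556269905 4.274311266511452
101 3.8273142858744684 4.443506991234436
113 4.008677342086525 20.73535181850754
```

Request:
arm_command --moves '[[[0,0,-4,0,0,0],[0,0,-12,0,0,0],[0,0,-30,0,0,0],[0,0,-60,0,0,0],[0,0,-95,0,0,0],[0,0,-130,0,0,0],[20,-4,-150,0,0,0],[45,-9,-150,0,0,0],[72,-14,-150,0,0,0],[72,-14,-150,0,0,0],[72,-14,-150,0,0,0],[72,-14,-150,0,0,0]]]'

```text
time: 20.6
eef_pos: [566.0, 100.7, 195.4]
eef_rot: [0.018, 0.961, -0.092, 0.258]
force: [-0.1, 0.1, -0.3]
width: 0.671
grasp_force: 0.0
```

```bash
cat > k.py <<'E'
from h import *
np.set_printoptions(precision=2,suppress=True)
s,r=state(); c=eyes.get_calibration("wrist"); im=eyes.grab_frame("wrist")[:,:,::-1].copy(); cv2.imwrite("pics/k%d.png"%(s["time"]*10),im)
print("tcp in board",BB.T@(s["eef_pos"]-O),"j",s["joint_positions"],s["width"],s["time"])
print("pred knob top px",proj(c,O+BB@[100,37,99]))
g=cv2.cvtColor(im,cv2.COLOR_BGR2GRAY); h=cv2.cvtColor(im,cv2.COLOR_BGR2HSV)
u,v=proj(c,O+BB@[100,37,99]).astype(int)
m=((g>90)&(h[...,1]<50)).astype(np.uint8); m=cv2.morphologyEx(m,cv2.MORPH_OPEN,np.ones((3,3)))
for q in cv2.findContours(m,1,2)[0]:
    a=cv2.contourArea(q)
    if a>60 and np.linalg.norm(q.mean((0,1))-(u,v))<90:
        (x,y),(d1,d2),_=cv2.fitEllipse(q); P=plane(c,(x,y),O+BB[:,2]*99,BB[:,2]); print("blob",a,(x,y),d1,d2,BB.T@(P-O))
b=((g<45)).astype(np.uint8)
for q in cv2.findContours(b,1,2)[0]:
    a=cv2.contourArea(q); 
    if a>300: print("black",a,cv2.boundingRect(q))
E
python3 k.py
```

```text
tcp in board [ 98.72  37.51 141.59] j [ 0.02 -0.09  2.04 -0.15  0.68  1.88] 0.6711664141778727 20.6
pred knob top px [319.83 218.06]
blob 223.5 (319.7185974121094, 219.2351837158203) 16.66204833984375 17.83501434326172 [99.07 37.11 99.  ]
blob 258.0 (301.131591796875, 173.65863037109375) 13.433903694152832 37.34531784057617 [133.62  49.12  99.  ]
blob 118651.0 (321.247314453125, 213.0049591064453) 398.9527282714844 607.53955078125 [103.92  35.85  99.  ]
black 318.5 (190, 268, 21, 22)
black 37926.5 (42, 245, 558, 155)
black 437.5 (308, 209, 35, 22)
black 1905.0 (296, 183, 48, 56)
black 1482.0 (128, 30, 112, 54)
black 936.5 (174, 19, 36, 40)
black 848.0 (206, 0, 45, 50)
black 739.0 (128, 0, 74, 17)
```

Request:
arm_command --moves '[[[0.8,0,0,0,0,-6.75],[0.8,0,0,0,0,-13.5],[0.8,0,0,0,0,-20.25],[0.8,0,0,0,0,-27],[0.8,0,0,0,0,-33.75],[0.8,0,0,0,0,-40.5],[0.8,0,0,0,0,-47.25],[0.8,0,0,0,0,-54],[0.8,0,0,0,0,-60.75],[0.8,0,0,0,0,-67.5],[0.8,0,0,0,0,-74.25],[0.8,0,0,0,0,-81],[0.8,0,0,0,0,-87.75],[0.8,0,0,0,0,-94.5],[0.8,0,0,0,0,-101.25],[0.8,0,0,0,0,-108]]]'

```text
time: 21.98
eef_pos: [566.3, 100.6, 195.1]
eef_rot: [0.22, 0.638, 0.726, 0.137]
force: [0.6, 0.6, -0.0]
width: 0.674
grasp_force: 0.0
```

Request:
arm_command --moves '[[[0,0,0,0,0,-6.75],[0,0,0,0,0,-13.5],[0,0,0,0,0,-20.25],[0,0,0,0,0,-27],[0,0,0,0,0,-33.75],[0,0,0,0,0,-40.5],[0,0,0,0,0,-47.25],[0,0,0,0,0,-54],[0,0,0,0,0,-60.75],[0,0,0,0,0,-67.5],[0,0,0,0,0,-74.25],[0,0,0,0,0,-81],[0,0,0,0,0,-87.75],[0,0,0,0,0,-94.5],[0,0,0,0,0,-101.25],[0,0,0,0,0,-108],[0,0,0,0,0,-108],[0,0,0,0,0,-108]]]'

```text
time: 23.48
eef_pos: [566.8, 100.6, 195.6]
eef_rot: [0.241, -0.208, 0.943, -0.096]
force: [0.4, -0.6, -0.3]
width: 0.678
grasp_force: 0.0
```

```bash
python3 k.py
python3 - <<'E'
from h import *
s,r=state(); print((toolR(BB).inv()*r).as_rotvec(degrees=True), (toolR(BB,-214.3).inv()*r).as_rotvec(degrees=True), delta(O+BB@[99.5,37.3,66.5],toolR(BB,-214.3)))
E
```

```text
tcp in board [ 99.6   37.52 141.35] j [ 0.02 -0.09  2.04 -0.15  0.68 -1.89] 0.6777807705348282 23.4833
pred knob top px [320.05 221.89]
blob 608.5 (327.06591796875, 291.4334411621094) 27.674678802490234 40.7354736328125 [146.48  75.32  99.  ]
blob 84.5 (352.66656494140625, 274.0094299316406) 9.605568885803223 13.9791898727417 [122.03  82.88  99.  ]
blob 230.5 (407.81201171875, 242.28285217285156) 13.669551849365234 22.22760009765625 [ 76.45 101.18  99.  ]
blob 2994.0 (295.5312805175781, 260.9798583984375) 67.75138854980469 79.34730529785156 [137.54  39.55  99.  ]
blob 261.0 (320.3258972167969, 223.3168182373047) 17.861392974853516 19.119720458984375 [100.83  37.8   99.  ]
blob 1042.5 (256.9320983886719, 227.01205444335938) 31.26117706298828 43.85601806640625 [129.73   0.51  99.  ]
blob 451.0 (348.9898376464844, 180.182373046875) 12.77109432220459 49.99760437011719 [62.4  36.13 99.  ]
black 334.5 (326, 302, 20, 26)
black 778.5 (590, 286, 50, 34)
black 38282.5 (42, 245, 557, 155)
black 449.5 (300, 211, 33, 24)
black 2041.0 (297, 186, 70, 56)
[7.09345909e-02 8.09433561e-02 1.45854201e+02] [ 0.07379761 -0.03297983  0.15423234] (array([ 0.59414316,  0.15415033, 74.95665191]), array([-0.07379761,  0.03297983, -0.15423234]))
```

Request:
arm_command --moves '[[[0,0,10,0,0,0],[0,0,22,0,0,0],[0,0,34,0,0,0],[0,0,46,0,0,0],[0,0,56,0,0,0],[0,0,65,0,0,0],[0,0,71,0,0,0],[0,0,75,0,0,0],[0,0,75,0,0,0],[0,0,75,0,0,0]]]'

```text
time: 24.37
eef_pos: [605.2, 94.4, 131.9]
eef_rot: [0.241, -0.209, 0.943, -0.097]
force: [0.0, 0.1, 0.5]
width: 0.676
grasp_force: 0.0
```

Request:
arm_command --moves '[[[0,0,0,0,0,0],[0,0,0,0,0,0],[0,0,0,0,0,0],[0,0,0,0,0,0],[0,0,0,0,0,0],[0,0,0,0,0,0],[0,0,0,0,0,0]]]' --claw -0.6 --newtons 40

```text
time: 24.95
eef_pos: [605.3, 94.9, 132.6]
eef_rot: [0.242, -0.209, 0.942, -0.097]
force: [-4.5, 3.5, 4.0]
width: 0.409
grasp_force: 39.4
```

```bash
cat > m.py <<'E'
from h import *
np.set_printoptions(precision=3,suppress=True)
L=[]
s,r=state()
for i in range(4):
    L.append(r.inv().apply(s["moment"])); eyes.grab_frame("side"); s,r=state()
# 50ms each
a=(toolR(BB).inv()*r).as_euler('zyx',degrees=True)
print("t",s["time"],"spin",a,"Mz",np.mean(L,0),np.std(L,0)[2],"F",r.inv().apply(s["force"]),"tcp",BB.T@(s["eef_pos"]-O),"j6",s["joint_positions"][5],"w",s["width"],s["grasp_force"])
E
python3 m.py
```

```text
t 25.15 spin [145.646   0.197   0.002] Mz [-0.662  0.25  -0.016] 0.056159183944171555 F [-0.559  3.603 -7.538] tcp [101.716  38.096  67.344] j6 -1.8749950160071112 w 0.4041455211829147 39.40476715564728
```

Request:
arm_command --moves '[[[0,0,-0.5,0,0,6],[0,0,-0.4,0,0,12],[0,0,-0.2,0,0,18],[0,0,0,0,0,24],[0,0,0.2,0,0,30],[0,0,0.4,0,0,36],[0,0,0.6,0,0,42],[0,0,0.8,0,0,48],[0,0,1,0,0,54],[0,0,1.2,0,0,60],[0,0,1.4,0,0,66],[0,0,1.6,0,0,72],[0,0,1.8,0,0,78],[0,0,2,0,0,84],[0,0,2,0,0,84],[0,0,2,0,0,84]]]'

```text
time: 26.48
eef_pos: [605.8, 93.9, 130.0]
eef_rot: [0.244, 0.474, 0.841, 0.089]
force: [-3.0, -1.7, 3.0]
width: 0.402
grasp_force: 40.7
```

```bash
sed -i 's/range(4)/range(8)/' m.py; python3 m.py
```

```text
t 26.8833 spin [-130.387    0.111   -0.056] Mz [0.963 0.011 0.036] 0.019092011719647025 F [-0.829 -4.129 -3.97 ] tcp [101.062  37.396  64.691] j6 -0.4089686659709336 w 0.41097950745931816 40.77548861503601
```

Request:
arm_command --moves '[[[0,0,0.2,0,0,5],[0,0,0.3,0,0,10],[0,0,0.5,0,0,15],[0,0,0.5,0,0,15]]]'

```text
time: 27.22
eef_pos: [605.9, 94.1, 129.3]
eef_rot: [0.23, 0.583, 0.77, 0.121]
force: [-5.2, -3.5, 2.5]
width: 0.407
grasp_force: 40.9
```

```bash
sed -i 's/range(8)/range(6)/' m.py; python3 m.py
```

```text
t 27.5167 spin [-115.386    0.086   -0.056] Mz [ 1.145 -0.247  0.024] 0.02288525644317539 F [-2.114 -3.265 -4.42 ] tcp [100.821  37.427  64.167] j6 -0.14694280685781835 w 0.40857474686386275 40.89355945587158
```

Request:
arm_command --moves '[[[0,0,0.2,0,0,5],[0,0,0.4,0,0,10],[0,0,0.4,0,0,12],[0,0,0.4,0,0,12]]]'

```text
time: 27.85
eef_pos: [606.0, 94.1, 128.9]
eef_rot: [0.216, 0.659, 0.706, 0.144]
force: [-6.1, -2.4, 3.3]
width: 0.407
grasp_force: 41.0
```

```bash
python3 m.py
```

```text
t 28.15 spin [-103.386    0.072   -0.056] Mz [ 1.144 -0.409  0.002] 0.024156129864515128 F [-2.279 -3.439 -4.712] tcp [100.66   37.445  63.768] j6 0.06260670245636667 w 0.4052811687029128 40.98279118537903
```

Request:
arm_command --moves '[[[0,0,0.2,0,0,5],[0,0,0.4,0,0,10],[0,0,0.4,0,0,12],[0,0,0.4,0,0,12]]]'

```text
time: 28.48
eef_pos: [606.1, 94.2, 128.6]
eef_rot: [0.2, 0.729, 0.633, 0.165]
force: [-6.8, -2.0, 4.1]
width: 0.406
grasp_force: 41.2
```

```bash
cat >> m.py <<'E'
im=eyes.grab_frame("wrist"); c=eyes.get_calibration("wrist"); g=im.min(2)
k=proj(c,O+BB@[100,37.4,95]); u,v=k.astype(int); w=g[v-45:v+45,u-45:u+45]; m=(w>150).astype(np.uint8)
for q in cv2.findContours(m,0,2)[0]:
    if cv2.contourArea(q)>8: print("mark",q.mean((0,1))-45,cv2.contourArea(q))
E
python3 m.py
```

```text
t 28.7833 spin [-91.393   0.056  -0.057] Mz [ 1.162 -0.583 -0.054] 0.00847954684936476 F [-3.29  -3.179 -7.079] tcp [100.528  37.48   63.426] j6 0.2721262392970287 w 0.4048750556964437 41.199588775634766
```

Request:
arm_command --moves '[[[0,0,0.2,0,0,5],[0,0,0.4,0,0,10],[0,0,0.4,0,0,12],[0,0,0.4,0,0,12]]]'

```text
time: 29.17
eef_pos: [606.1, 94.3, 128.5]
eef_rot: [0.181, 0.791, 0.554, 0.185]
force: [-10.6, -2.1, 7.7]
width: 0.41
grasp_force: 41.7
```

```bash
python3 m.py
```

```text
t 29.4667 spin [-79.42    0.05   -0.055] Mz [ 1.265 -0.814 -0.163] 0.015466880942312463 F [ -4.173  -4.449 -12.47 ] tcp [100.471  37.61   63.346] j6 0.48149927828650857 w 0.40754909299457825 41.74471199512482
```

```bash
sed -i '/^for q in cv2/,$d' m.py
cat >> m.py <<'E'
for th in (80,110,130):
  for q in cv2.findContours((w>th).astype(np.uint8),0,2)[0]:
    if 8<cv2.contourArea(q)<900: print(th,"mark",q.mean((0,1))-45,cv2.contourArea(q))
E
python3 m.py
```

```text
t 29.8167 spin [-79.418   0.054  -0.055] Mz [ 1.294 -0.83  -0.144] 0.02850602020932228 F [ -3.822  -4.485 -11.703] tcp [100.524  37.609  63.358] j6 0.4815251636001421 w 0.4078675454731917 41.745373606681824
80 mark [0.93  3.744] 563.5
80 mark [-21.76  -7.28] 57.0
80 mark [ 33.261 -35.609] 199.0
80 mark [-34.923 -37.333] 157.0
110 mark [-21.7  -7.4] 34.0
110 mark [ 27. -41.] 29.5
110 mark [-28.87  -39.435] 69.0
130 mark [-23.917  -8.417] 12.0
```

Request:
arm_command --moves '[[[0,0,0.1,0,0,4],[0,0,0.2,0,0,8],[0,0,0.4,0,0,12],[0,0,0.4,0,0,12]]]'

```text
time: 30.2
eef_pos: [606.2, 94.4, 128.2]
eef_rot: [0.161, 0.845, 0.468, 0.203]
force: [-11.5, -0.7, 8.9]
width: 0.406
grasp_force: 41.7
```

```bash
python3 m.py
```

```text
t 30.5 spin [-67.419   0.047  -0.048] Mz [ 1.191 -1.006 -0.177] 0.018222232555495276 F [ -4.666  -3.869 -13.051] tcp [100.421  37.711  63.01 ] j6 0.6910816106452882 w 0.40508204086177974 41.70015335083008
80 mark [0.738 4.071] 566.5
80 mark [-20.448  -6.379] 60.5
80 mark [ 33.356 -33.556] 255.0
80 mark [-38.08 -28.08] 284.5
110 mark [-4.439 -4.073] 33.5
110 mark [-21.16  -6.96] 45.0
110 mark [ 33.048 -39.429] 52.5
130 mark [-20.88  -6.56] 32.0
```

Request:
arm_command --moves '[[[0,0,0.1,0,0,4],[0,0,0.2,0,0,8],[0,0,0.4,0,0,12],[0,0,0.4,0,0,12]]]'

```text
time: 30.88
eef_pos: [606.4, 94.4, 127.8]
eef_rot: [0.139, 0.889, 0.377, 0.219]
force: [-12.3, -1.2, 8.9]
width: 0.406
grasp_force: 41.8
```

```bash
python3 m.py
```

```text
t 31.1833 spin [-55.425   0.041  -0.04 ] Mz [ 1.034 -1.128 -0.206] 0.032586300785821316 F [ -6.369  -2.664 -13.753] tcp [100.337  37.834  62.649] j6 0.9005942202626259 w 0.40597646300529583 41.7690646648407
80 mark [1.523 3.955] 570.5
80 mark [-21.071  -7.536] 59.0
80 mark [ 40. -28.] 146.5
80 mark [ 29.65 -39.7 ] 87.0
80 mark [-37.837 -26.814] 308.5
110 mark [-21.346  -8.038] 44.0
110 mark [ 40.545 -41.545] 42.0
110 mark [ 29.857 -40.429] 56.0
130 mark [-20.348  -7.391] 30.5
```

Request:
arm_command --moves '[[[0,0,0.1,0,0,4],[0,0,0.3,0,0,8],[0,0,0.4,0,0,12],[0,0,0.4,0,0,12]]]'

```text
time: 31.57
eef_pos: [606.5, 94.6, 127.5]
eef_rot: [0.115, 0.924, 0.282, 0.232]
force: [-12.1, -0.8, 9.6]
width: 0.407
grasp_force: 41.9
```

```bash
python3 m.py
```

```text
t 31.8667 spin [-43.431   0.041  -0.031] Mz [ 0.892 -1.263 -0.196] 0.03580749518027341 F [ -6.65   -3.777 -13.976] tcp [100.281  37.961  62.287] j6 1.1101128782454566 w 0.40408393513495466 41.868427991867065
80 mark [0.476 3.381] 583.0
80 mark [-20.875  -7.708] 58.0
80 mark [-30.929 -36.857] 20.5
80 mark [ 40.632 -25.579] 126.0
80 mark [ 28.385 -40.462] 110.5
80 mark [-40.312 -29.979] 196.5
110 mark [-20.917  -7.5  ] 37.0
130 mark [-20.9  -7.8] 22.0
```

Torque has plateaued around 0.2 N·m, about 45° past the bite. I'll let go and withdraw.

Request:
arm_command --moves '[[[0,0,0,0,0,0],[0,0,0,0,0,0],[0,0,0,0,0,0],[0,0,0,0,0,0],[0,0,0,0,0,0],[0,0,-3,0,0,0],[0,0,-10,0,0,0],[0,0,-25,0,0,0],[0,0,-45,0,0,0],[0,0,-70,0,0,0],[0,0,-90,0,0,0],[0,0,-100,0,0,0],[0,0,-100,0,0,0],[0,0,-100,0,0,0]]]' --claw 0.4

```text
time: 33.08
eef_pos: [558.3, 102.3, 214.7]
eef_rot: [0.116, 0.923, 0.283, 0.234]
force: [-0.1, 0.7, 0.1]
width: 0.697
grasp_force: 0.0
```

Run:
```python
from h import *
np.set_printoptions(precision=2,suppress=True)
s,r=state(); c=eyes.get_calibration("wrist"); im=eyes.grab_frame("wrist")[:,:,::-1].copy()
h=cv2.cvtColor(im,cv2.COLOR_BGR2HSV); print(s["width"],s["force"],s["time"])
m=((h[...,0]>105)&(h[...,0]<130)&(h[...,1]>110)).astype(np.uint8)
ys,xs=np.nonzero(m); pts=np.array([BB.T@(plane(c,(x,y),O+BB[:,2]*10,BB[:,2])-O) for x,y in zip(xs,ys)])
k=(abs(pts[:,0]-60)<60)&(abs(pts[:,1]-25)<26); pts=pts[k]; print(len(pts),pts.min(0),pts.max(0))
for a in range(0,120,12):
    b=pts[(pts[:,0]>a)&(pts[:,0]<a+12)]
    if len(b): print(a,b[:,1].min(),b[:,1].max())
```

```text
0.6967019713135142 [-0.12  0.73  0.09] 33.0833
58 [21.36 -0.48 10.  ] [101.68  32.16  10.  ]
12 24.06650412718177 25.766259755994565
24 17.212795206441097 31.65619885404133
36 23.984817605484555 25.669328082347405
48 15.496286443905811 32.1572167252059
60 10.451293276780447 30.439777900156287
72 -0.48286276094487235 2.112947664097316
84 6.362572078090697 29.355950324411396
96 4.759412430065708 28.438030822217215
```

```bash
python3 -c "
from cell import manip; print(manip.close_job())"
```

```text
the job is handed in; nothing more can be done
None
```

The tile lies flat against the lip and the fence, and the knob is about 45° past the bite by my estimate from tool angle and torque. I let go and handed the job in at about 33 s; no verdict was returned.

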